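Rock the sorting gate over and feed the ball

TASK

The small seesaw gate on the packing stand is tipped towards one of its two chutes. Rock it fully over its pivot to the other side with your fingertips, and only then push the waiting wooden ball off its ledge onto the gate, so that it rolls by itself down that other chute into the white carton. Push and press only: do not lift or carry the ball or help it down the chute, and leave the jar, the spool and the gift box alone.

Things in the scene. Friction and masses are not known exactly. Their poses are not given: they have to be found in the camera images.
- station: Fixed plywood feeding stand, mirror-symmetric; base 170 x 600 x 8 mm. Origin: on the table, under the middle of the gate; z up, x away from the robot, y left along the grey seesaw gate in its middle, whose pivot line runs along x at height 110 mm. The ball's ledge is on the robot's side (-x). Past each gate end a fixed chute leads down outwards into a white open carton. Nothing is higher than 250 mm.
- gate (a joint): Tilt of the seesaw gate, rad: +0.25 = left (+y) end down on its stop, feeding the left chute; -0.25 = right end down, feeding the right chute. It starts in one of the two. A weight above the pivot makes it fall to whichever side of level it is on and stay there; about 1 N on the raised tab rocks it.
- gate_pivot (a point): Middle of the gate's deck top, on the pivot line, height 110 mm; turns with the gate. The gate is a grey channel 230 mm long (y), 74 mm wide inside (x = -34 to +40 mm), with side walls 18 mm high near the robot and 34 mm on the far side; the near wall (-x) is open for |y| < 36 mm, where the ball comes in.
- tab_left (a point): Middle of the top of the left press tab: flat grey plate 45 (x) by 40 mm (y) on the robot's side of the gate's left end, 58 mm (-x) from the pivot's middle and 95 mm left of the pivot. Moves with the gate: height about 134 mm when up, 110 level, 86 down. Pressing the raised tab down past level rocks the gate over.
- tab_right (a point): The same on the right (-y) end.
- gate_weight (a point): Centre of the steel ball weight, 42 mm diameter, on a rod that stands up from the gate on its far side (station x = +85 mm), 95 mm above the pivot line; it leans about 24 mm to the side to which the gate is tipped.
- ledge_end (a point): Middle of the far end of the ledge floor, at station x = -27 mm, height 114 mm, 4 mm above the gate's deck; axes as the station. The ledge runs 93 mm from here towards the robot and is 64 mm wide, with two side rails 8 mm high, 40 mm apart, ending 8 mm before its end. Past this end the ball drops onto the gate and rolls to its low side.
- ball: Slippery lacquered dark wooden ball, 50 mm diameter, about 60 g, waiting on the ledge between the rails and two cross lips 1.5 mm high (11 mm before and behind its middle) that keep it from rolling off. Origin at its centre, 25 mm above the ledge floor (height 139 mm), at station x = -73.5 mm, y = 0; its axes turn as it rolls. Under 1 N pushes it over a lip; then it rolls freely.
- carton_left (a point): Centre of the left carton's inner floor, height 12 mm, at station y = +248 mm; axes as the station. White open carton, 100 x 100 mm, 92 mm inside, rim at height 82 mm, fixed to the stand; the chute to it is 80 mm wide.
- carton_right (a point): Centre of the right carton's inner floor, likewise.
- jar: Bystander: small closed jar, 54 mm diameter, 70 mm high, standing on the table. Origin at the centre of its underside.
- spool: Bystander: cardboard ribbon spool, 64 mm diameter, 36 mm high, standing on its flange. Origin at the centre of its underside.
- giftbox: Bystander: white closed gift box, 66 mm cube with a dark band, beyond the stand. Origin at the centre of its underside.
There are look-alikes about, which are no part of the job. What is shaped like the ball but turquoise is not meant.

How it is judged:
By the outcome, as a careful person would: the job done as asked, in the order asked, and still so for the second after the job is handed in, with the robot touching nothing.
It also fails if it takes over 46 s, if anything falls off the work surface, if the arm or the gripper's body presses on something with over 40 N, if the wrist force passes 120 N, or if a joint passes its speed limit or range.

ROBOT

A 6-joint arm with a two-finger parallel gripper is mounted at the origin on the work surface. World frame = base frame: x ahead of the robot, y to its left, z up, the work surface at z = 0. Lengths are in m, angles in degrees, forces in N, time in s.
With the tool pointing down it reaches from about 0.15 to 0.775 m from the base axis. Payload 6.1 kg.
Tool frame: the origin (TCP) lies midway between the tips of the shut fingers; the grasp point (between the pads) lies 19 mm behind it; z points along the fingers, y is the line along which they close (so a half turn about z gives the same grasp; the last joint's range is limited). The gripper opens to 85 mm and grips with 20 to 120 N. Pads are 22 mm wide; open, the fingers measure 114 mm over their backs; the gripper's body (76 mm by 85 mm) begins 54 mm behind the grasp point. The pads swing forward as they close: fully open they stand 13 mm farther back than shut.
Start: joints at [-76.547, 7.208, -2.269, 80.523, 0, 90], TCP at [0.122, -0.511, 0.206] pointing down, gripper open.
Joint ranges: [-155.77, 155.77], [-54.66, 111.73], [-72.52, 77.12], [-102.08, 115.82], [-83.92, 84.16], [-180, 180]. Speed limits (degrees/s): [136.94, 136.94, 172.46, 180, 180, 180].

INTERFACE

Orientations are given as [roll, pitch, yaw] about the fixed x, y, z axes, in that order (R = Rz(yaw) Ry(pitch) Rx(roll)).
In Python, from bench import manip, eyes gives the robot as it stands.
- The arm moves only by the tool arm_command, never from a script. Its arguments are lists of equal length, an entry for each row: "dp": the shift along the tool's x, y, z normalised to -1 to 1, where 1 is 20 cm, a list of three; "angular": the turn, a rotation vector about the tool's x, y, z normalised to -1 to 1, where 1 is 30 degrees, a list of three; "gripper": the opening, from -1 (shut) to 1 (fully open), so that 0 is half open. A call has 1 to 20 rows; each row is the pose to reach, as a shift and turn from the pose commanded when the call began, along the tool's axes at that moment; what a row does not reach only later rows make up. A row lasts 1/8 s, in which the tool goes at most 62.5 mm and 10.7 degrees, less where a joint would pass 70% of its speed; a pose out of reach is approached as far as the arm can. A call with a number of a shift or a turn outside -1 to 1 is refused whole. A call with a gripper value outside its range is refused whole. The fingers move at their own pace and stop on an object; "grip_force" is the grip in N (left out, the last holds). Time passes only in rows, so rows that repeat a pose let the fingers close. It gives the time, the measured TCP pose, the force, the opening and the grip force at its end, in the units of the state.
- manip.state(): the state, without advancing time (a new reading comes with each control period).
- eyes.camera(name): name is "scene" or "top" or "wrist"; returns a dict with "frame" (480x640x3 uint8, red, green, blue), "mtx" (3x3 intrinsics, pixels), "T" (4x4, takes a point from camera to world coordinates). Camera axes: x right, y down, z forward; pixel columns grow to the right and rows downward; lengths in m; the calibration is good to about 2 mm. A picture is of the moment at which its call begins. There is no depth.
- manip.hand_in(): hands the job in; it is judged then, once.
Trained networks look in a picture, given as the dict that the camera call returned (one of the last four; its "shot" number tells which), for a name from the list of things; names that differ only in an ending like _2 or _b are one class to them, and where a whole thing is asked for, a point or a joint stands for the part that bears it (a point fixed in the world has none). Each returns a list of dicts, best first, with "score" (0 to 1); they miss things now and then, are a little off and sometimes report something else, mostly with a low value. They report only what shows in the picture. A call takes as long as a camera call. They do not tell look-alikes from the thing itself.
- eyes.boxes_of(picture, target): "centre" ([column, row] in pixels, amid what is visible of it).
The state is a dict: "clock": time; "joints": joint angles; "qvel": joint speeds; "joint_efforts": joint torques, N m; "tool_pos": TCP position; "ee_rot": TCP orientation; "wrist_force": force on the tool from outside, world axes, zero at the start; "moment": the same for the moment, N m; "opening": opening from 0.0 (shut) to 1.0 (fully open); "grip_force": force on a finger pad.
Only numpy, scipy, OpenCV 4.12 (cv2) and the standard library are available. Lean on these libraries where they do the work, as an engineer would, in place of code of your own. Each camera call takes 0.05 s, during which the arm holds its last target. There are 200 camera calls.

## Working session

There is one attempt and no reset: what is moved stays moved. The work goes in short steps, Python scripts to look and compute and a tool call to move; the robot and the scene stay as the last step left them, time stands still between calls to the robot, and variables do not carry over. Pictures are saved under pics/ and viewed, at most 10 in all, crops included, and the job is handed in when it is done.

Besides the shell and the picture viewer there is one more tool, called after "Request:" by a JSON object that holds its "method" and its "body", one argument or row to a line. arm_command: Moves the arm, as the interface text tells. Scaled input: -1 to 1 covers 20 cm each way for a shift and 30 degrees each way for a turn. Its arguments: {"type":"object","properties":{"dp":{"type":"array"},"angular":{"type":"array"},"gripper":{"type":"array"},"grip_force":{"type":"number"}},"required":["dp","angular","gripper"]}

```bash
mkdir -p pics; python3 - <<'E'
from bench import manip, eyes
import cv2,numpy as np,pickle
s=manip.state();print(s['clock'],s['tool_pos'],s['ee_rot'],s['opening'])
P={}
for n in ['scene','top']:
    p=eyes.camera(n);P[n]=p
    cv2.imwrite(f'pics/{n}0.png',p['frame'][:,:,::-1])
    for t in ['station','gate','ball','gate_weight','tab_left','tab_right','gate_pivot','carton_left','jar','spool','giftbox','ledge_end']:
        try:r=eyes.boxes_of(p,t);print(n,t,[(np.round(d['centre'],1).tolist(),round(d['score'],2)) for d in r[:3]])
        except Exception as e:print(n,t,e)
pickle.dump(P,open('p0.pkl','wb'))
E
```

```text
0.0 [ 0.12203439 -0.5101571   0.20500268] [-1.79906549e+02  1.35423136e-04  1.34521651e+01] 1.0022344742069003
scene station [([317.2, 266.1], 0.87)]
scene gate [([302.8, 254.1], 0.67)]
scene ball [([326.0, 224.0], 0.8), ([310.9, 212.1], 0.46)]
scene gate_weight [([299.8, 252.1], 0.68)]
scene tab_left [([303.2, 251.9], 0.82)]
scene tab_right [([302.8, 255.2], 0.93)]
scene gate_pivot [([303.0, 252.0], 0.69)]
scene carton_left [([317.0, 267.4], 0.57)]
scene jar [([307.8, 161.0], 0.95), ([314.9, 267.3], 0.28)]
scene spool []
scene giftbox [([256.9, 316.5], 0.85), ([303.7, 252.0], 0.38)]
scene ledge_end [([316.3, 263.1], 0.7), ([301.8, 251.4], 0.29)]
top station [([340.6, 240.0], 0.78)]
top gate [([341.8, 223.1], 0.72)]
top ball [([351.5, 316.5], 0.92), ([396.7, 298.9], 0.89), ([357.1, 259.9], 0.7)]
top gate_weight [([341.2, 225.8], 0.9)]
top tab_left [([342.1, 223.0], 0.56)]
top tab_right [([345.0, 223.1], 0.93)]
top gate_pivot [([342.6, 222.6], 0.9), ([343.1, 241.4], 0.2)]
top carton_left [([343.3, 239.8], 0.73), ([187.9, 354.0], 0.42)]
top jar [([476.7, 356.9], 0.84), ([344.2, 222.2], 0.21)]
top spool [([188.1, 355.4], 0.67), ([338.5, 150.5], 0.29)]
top giftbox [([338.3, 150.6], 0.71), ([354.6, 260.3], 0.26)]
top ledge_end [([342.4, 241.4], 0.87)]
```

View pics/scene0.png

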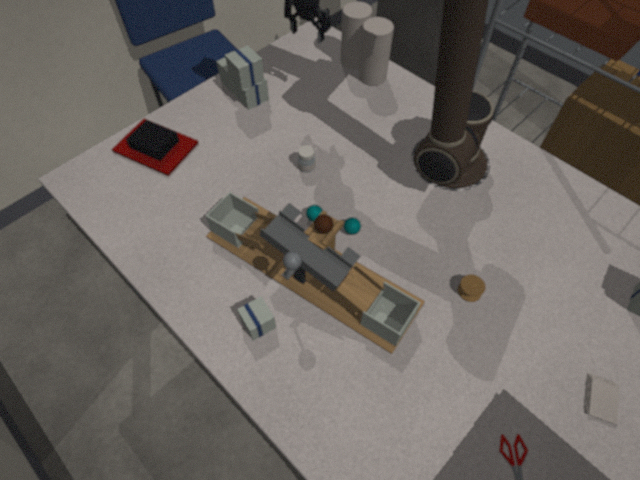

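View pics/top0.png

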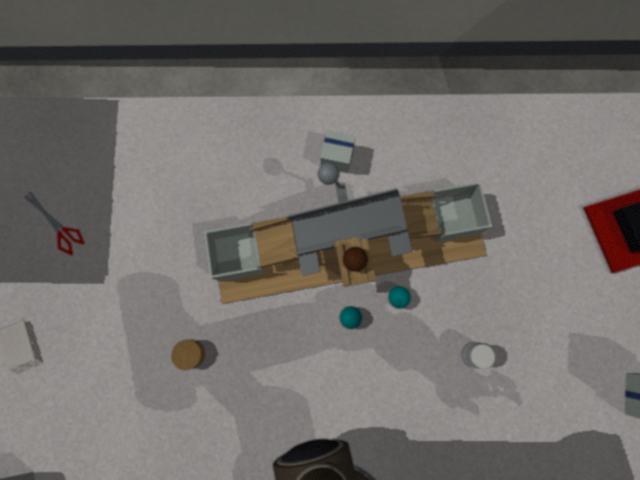

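The top view shows the stand with its dark ball at (355,259). The gate weight at (328,172) leans left, and the right tab at (400,243) seems raised. Turquoise decoys are at (350,317) and (400,297). I'll zoom in to fit the pose.

```bash
python3 - <<'E'
import pickle,cv2,numpy as np
P=pickle.load(open('p0.pkl','rb'))
f=P['top']['frame'][120:340,195:500,::-1]
f=cv2.resize(f,None,fx=2.6,fy=2.6,interpolation=cv2.INTER_CUBIC)
f=np.clip(f.astype(float)*1.5,0,255).astype('uint8')
cv2.imwrite('pics/zt.png',f);print(f.shape,P['top']['mtx'],P['top']['T'])
f=P['scene']['frame'][180:360,195:435,::-1]
f=cv2.resize(f,None,fx=3.2,fy=3.2,interpolation=cv2.INTER_CUBIC)
cv2.imwrite('pics/zs.png',np.clip(f.astype(float)*1.5,0,255).astype('uint8'))
E
```

```text
(572, 793, 3) [[451.05795004   0.         325.9322818 ]
 [  0.         451.05795004 243.34920049]
 [  0.           0.           1.        ]] [[-1.20368174e-03 -9.82627604e-01  1.85584328e-01  3.92525638e-01]
 [-9.99908220e-01  3.68704090e-03  1.30367522e-02  8.48416062e-04]
 [-1.34945296e-02 -1.85551603e-01 -9.82541857e-01  1.00696967e+00]
 [ 0.00000000e+00  0.00000000e+00  0.00000000e+00  1.00000000e+00]]
```

View pics/zt.png

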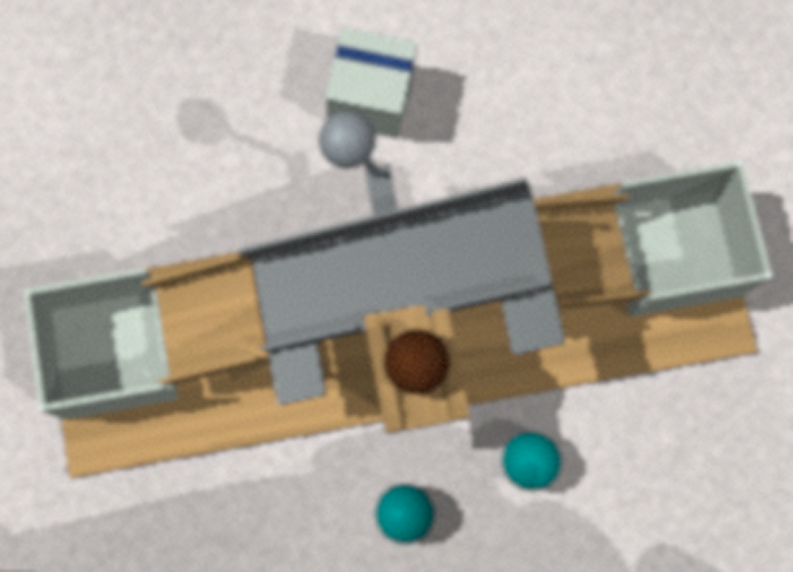

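View pics/zs.png

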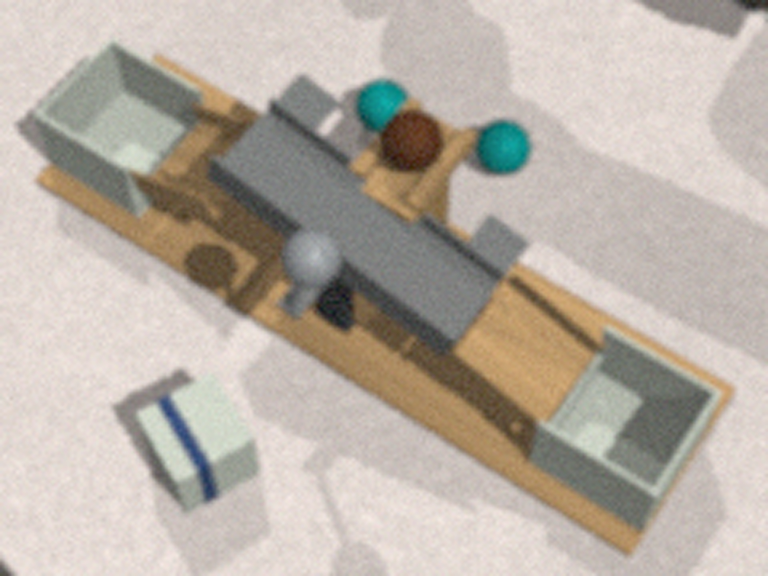

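```bash
cat > h.py <<'E'
import numpy as np,cv2
from scipy.spatial.transform import Rotation as R
def proj(p,X):
    T=np.linalg.inv(p['T']);c=np.atleast_2d(X)@T[:3,:3].T+T[:3,3]
    u=c@p['mtx'].T;return u[:,:2]/u[:,2:]
def ray(p,uv,z):
    d=p['T'][:3,:3]@np.linalg.solve(p['mtx'],[*uv,1]);o=p['T'][:3,3]
    return o+d*(z-o[2])/d[2]
def st(q,X):
    c,s=np.cos(q[2]),np.sin(q[2]);X=np.atleast_2d(X)
    return np.c_[q[0]+c*X[:,0]-s*X[:,1],q[1]+s*X[:,0]+c*X[:,1],X[:,2]]
E
python3 - <<'E'
import pickle
from h import *
from scipy.optimize import least_squares
P=pickle.load(open('p0.pkl','rb'))
def zt(a,b):return (np.array([a,b])+.5)/2.6-.5+[195,120]
def zs(a,b):return (np.array([a,b])+.5)/3.2-.5+[195,180]
for g in (1,-1):
    D=[('top',zt(70,476),(-85,300,8)),('top',zt(757,352),(-85,-300,8)),('top',zt(416,361),(-73.5,0,139)),('top',zt(347,138),(85,g*24,202)),
     ('scene',zs(630,553),(85,300,8)),('scene',zs(733,390),(-85,300,8)),('scene',zs(38,180),(85,-300,8)),('scene',zs(411,141),(-73.5,0,139)),('scene',zs(312,258),(85,g*24,202)),
     ('top',zt(297,375),(-58,95,110-24*g)),('top',zt(534,320),(-58,-95,110+24*g)),('scene',zs(304,102),(-58,-95,110+24*g)),('scene',zs(497,246),(-58,95,110-24*g))]
    f=lambda q:np.concatenate([proj(P[n],st(q,np.array(X)/1e3))[0]-u for n,u,X in D])
    r=least_squares(f,[.45,0,.15],loss='soft_l1')
    print(g,r.x,np.degrees(r.x[2]),r.cost);print(f(r.x).reshape(-1,2).round(1).tolist())
    if g==1:q=r.x
np.save('q.npy',q)
for n,X in dict(tabR=(-58,-95,134),tabL=(-58,95,86),ball=(-73.5,0,139),pivot=(0,0,110)).items():print(n,st(q,np.array(X)/1e3)[0].round(4))
for u in ((405,513),(531,461)):
    for z in (.025,):print('turq',ray(P['top'],zt(*u),z))
for u in ((382,104),(503,147)):print('turq scene',ray(P['scene'],zs(*u),.025))
print('box',ray(P['top'],zt(370,60),.066))
E
```

```text
1 [ 0.59519672 -0.031043    0.19367928] 11.097005446649096 28.00208427176179
[[-1.1, -2.5], [-1.0, -7.2], [0.9, 1.6], [-0.9, 2.6], [-1.4, 3.3], [-1.3, 0.7], [-5.7, 3.6], [-0.4, -1.1], [0.6, -0.8], [-1.4, 1.7], [1.1, 0.7], [-1.2, -0.6], [0.6, -0.6]]
-1 [ 0.59176046 -0.03156781  0.19704408] 11.289794364602717 96.82214001930043
[[-0.7, -0.5], [-0.6, -6.1], [1.3, 3.3], [24.4, -0.6], [-0.3, 1.9], [-0.5, -0.6], [-5.0, 3.0], [0.4, -2.1], [-15.7, -11.9], [-2.3, 0.2], [-2.0, 6.5], [0.4, 9.4], [2.5, -11.9]]
tabR [ 0.5566 -0.1354  0.134 ]
tabL [0.52  0.051 0.086]
ball [ 0.5231 -0.0452  0.139 ]
pivot [ 0.5952 -0.031   0.11  ]
turq [ 0.41681487 -0.03861918  0.025     ]
turq [ 0.45934777 -0.14382511  0.025     ]
turq scene [ 0.45672008 -0.1439331   0.025     ]
turq scene [ 0.41510254 -0.03618687  0.025     ]
box [ 0.79696658 -0.01146508  0.066     ]
```

```bash
python3 - <<'E'
import pickle
from h import *
from scipy.optimize import least_squares
P=pickle.load(open('p0.pkl','rb'))
def zt(a,b):return (np.array([a,b])+.5)/2.6-.5+[195,120]
def zs(a,b):return (np.array([a,b])+.5)/3.2-.5+[195,180]
g=1
C=[('top',zt(416,361),(-73.5,0,139)),('top',zt(347,138),(85,g*24,202)),('scene',zs(411,141),(-73.5,0,139)),('scene',zs(312,258),(85,g*24,202)),
 ('top',zt(297,375),(-58,95,86)),('top',zt(534,320),(-58,-95,134)),('scene',zs(304,102),(-58,-95,134)),('scene',zs(497,246),(-58,95,86))]
B=[('top',zt(70,476),(-85,300,8)),('top',zt(757,352),(-85,-300,8)),('scene',zs(630,553),(85,300,8)),('scene',zs(733,390),(-85,300,8)),('scene',zs(38,180),(85,-300,8))]
K=[('top',zt(28,293),(50,298,82)),('top',zt(45,412),(-50,298,82)),('top',zt(740,167),(50,-298,82)),('top',zt(770,275),(-50,-298,82)),('scene',zs(716,394),(-50,298,82)),('scene',zs(35,115),(50,-298,82)),('scene',zs(113,44),(-50,-298,82))]
for D in (C,C+K,C+K+B):
    f=lambda q:np.concatenate([proj(P[n],st(q,np.array(X)/1e3))[0]-u for n,u,X in D])
    r=least_squares(f,[.59,-.03,.19],loss='soft_l1')
    print(r.x.round(4),np.degrees(r.x[2]));print(f(r.x).reshape(-1,2).round(1).tolist())
    if len(D)==8:
        D=B+K;print('BK',f(r.x).reshape(-1,2).round(1).tolist())
for n in P:
  for X,u in ((B[1][2],None),):pass
print([ray(P[n],u,X[2]/1e3).round(3).tolist() for n,u,X in B])
E
```

```text
[ 0.5978 -0.0305  0.1796] 10.28851637521575
[[0.0, 0.4], [-0.6, 1.0], [-0.6, -0.2], [-0.6, -0.1], [-2.2, -0.1], [0.5, 0.2], [-1.2, -0.1], [0.0, 0.7]]
BK [[-2.1, -5.4], [-1.3, -6.4], [-3.2, 5.4], [-2.1, 3.0], [-5.6, 3.0], [-2.3, -1.0], [-2.6, -0.2], [0.3, -2.4], [0.4, 1.0], [1.3, -1.0], [-1.0, -0.5], [-1.1, -2.3]]
[ 0.5977 -0.0305  0.1801] 10.319994478964214
[[0.1, 0.4], [-0.6, 1.0], [-0.6, -0.3], [-0.6, -0.1], [-2.1, -0.1], [0.5, 0.2], [-1.2, -0.1], [0.0, 0.7], [-2.3, -0.8], [-2.6, -0.0], [0.3, -2.4], [0.4, 1.0], [1.4, -1.1], [-1.1, -0.4], [-1.1, -2.3]]
[ 0.5962 -0.031   0.1819] 10.423323412254613
[[0.4, 1.2], [-0.4, 1.8], [-0.3, -0.7], [-0.2, -0.6], [-1.8, 0.7], [0.8, 0.8], [-1.0, -0.5], [0.3, 0.1], [-2.1, 0.1], [-2.3, 0.9], [0.5, -2.0], [0.6, 1.4], [1.7, -1.8], [-0.8, -0.7], [-1.0, -2.6], [-1.7, -4.4], [-1.1, -6.0], [-2.7, 4.6], [-1.8, 2.2], [-5.4, 2.8]]
[[0.449, 0.244, 0.008], [0.553, -0.343, 0.008], [0.612, 0.277, 0.008], [0.45, 0.248, 0.008], [0.718, -0.307, 0.008]]
```

Request:
{"method": "arm_command", "body": {
  "dp": [
    [0.05, -0.02, -0.1],
    [0.15, -0.07, -0.3],
    [0.3, -0.15, -0.45],
    [0.5, -0.25, -0.5],
    [0.7, -0.35, -0.5],
    [0.85, -0.42, -0.5],
    [0.95, -0.47, -0.5],
    [1.0, -0.5, -0.5],
    [1.0, -0.5, -0.5]
  ],
  "angular": [
    [0, 0, 0],
    [0, 0, 0.02],
    [0, 0, 0.04],
    [0, 0, 0.06],
    [0, 0, 0.08],
    [0, 0, 0.1],
    [0, 0, 0.105],
    [0, 0, 0.105],
    [0, 0, 0.105]
  ],
  "gripper": [-1, -1, -1, -1, -1, -1, -1, -1, -1]
}}

```text
clock: 2.42
tool_pos: [0.2936, -0.3666, 0.3058]
ee_rot: [180.0, 0.0, 10.4]
wrist_force: [0.4, 0.1, 0.1]
opening: 0.004
grip_force: 0.0
```

Request:
{"method": "arm_command", "body": {
  "dp": [
    [0.05, -0.03, 0],
    [0.18, -0.11, 0],
    [0.36, -0.22, 0],
    [0.54, -0.33, 0],
    [0.72, -0.44, 0],
    [0.85, -0.52, 0],
    [0.9, -0.55, 0],
    [0.9, -0.55, 0]
  ],
  "angular": [
    [0, 0, 0],
    [0, 0, 0],
    [0, 0, 0],
    [0, 0, 0],
    [0, 0, 0],
    [0, 0, 0],
    [0, 0, 0],
    [0, 0, 0]
  ],
  "gripper": [-1, -1, -1, -1, -1, -1, -1, -1]
}}

```text
clock: 3.42
tool_pos: [0.4509, -0.2264, 0.3056]
ee_rot: [-180.0, 0.0, 10.3]
wrist_force: [-0.7, -1.0, 0.0]
opening: -0.006
grip_force: 0.0
```

Request:
{"method": "arm_command", "body": {
  "dp": [
    [0.05, -0.03, 0.1],
    [0.2, -0.12, 0.2],
    [0.4, -0.24, 0.3],
    [0.55, -0.33, 0.45],
    [0.6, -0.355, 0.6],
    [0.6, -0.355, 0.65],
    [0.6, -0.355, 0.65],
    [0.6, -0.355, 0.65]
  ],
  "angular": [
    [0, 0, 0],
    [0, 0, 0],
    [0, 0, 0],
    [0, 0, 0],
    [0, 0, 0],
    [0, 0, 0],
    [0, 0, 0],
    [0, 0, 0]
  ],
  "gripper": [-1, -1, -1, -1, -1, -1, -1, -1]
}}

```text
clock: 4.42
tool_pos: [0.5562, -0.1361, 0.1775]
ee_rot: [179.9, -0.1, 10.2]
wrist_force: [-0.5, 0.4, -0.3]
opening: 0.001
grip_force: 0.0
```

```bash
python3 - <<'E'
from bench import manip, eyes
from h import *
s=manip.state();print(s['clock'],s['tool_pos'],s['wrist_force'])
q=[.5978,-.0305,.1796]
a=[]
for n in ('scene','wrist'):
    p=eyes.camera(n);f=p['frame'][:,:,::-1].copy()
    for X in ((-58,-95,134),(-73.5,0,139)):
        u=proj(p,st(q,np.array(X)/1e3))[0];cv2.drawMarker(f,tuple(int(v) for v in u),(0,0,255),0,8)
    if n=='scene':f=cv2.resize(f[160:320,195:400],(400,312),interpolation=2)
    else:f=cv2.resize(f,(400,300))
    a.append(f)
cv2.imwrite('pics/c1.png',np.vstack(a)[:600])
E
```

```text
4.425 [ 0.55619378 -0.13612306  0.17746833] [-0.50470974  0.35285728 -0.33789381]
```

View pics/c1.png

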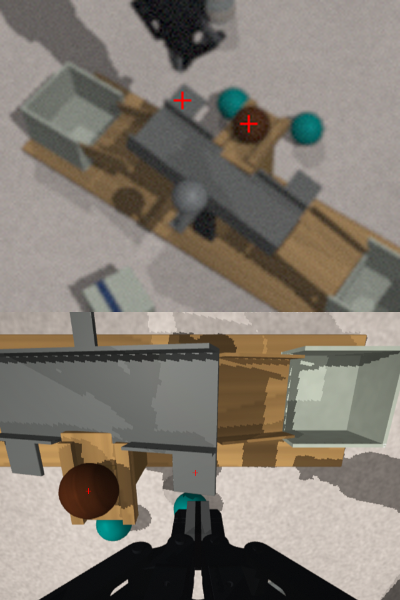

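The tip is over the raised right tab: the marked tab is at (182,100) in the scene crop, with the tip directly above it. Pressing down now.

Request:
{"method": "arm_command", "body": {
  "dp": [
    [0, 0, 0.05],
    [0, 0, 0.12],
    [0, 0, 0.18],
    [0, 0, 0.21],
    [0, 0, 0.24],
    [0, 0, 0.27],
    [0, 0, 0.3],
    [0, 0, 0.33],
    [0, 0, 0.36],
    [0, 0, 0.39],
    [0, 0, 0.42],
    [0, 0, 0.42],
    [0, 0, 0.42]
  ],
  "angular": [
    [0, 0, 0],
    [0, 0, 0],
    [0, 0, 0],
    [0, 0, 0],
    [0, 0, 0],
    [0, 0, 0],
    [0, 0, 0],
    [0, 0, 0],
    [0, 0, 0],
    [0, 0, 0],
    [0, 0, 0],
    [0, 0, 0],
    [0, 0, 0]
  ],
  "gripper": [-1, -1, -1, -1, -1, -1, -1, -1, -1, -1, -1, -1, -1]
}}

```text
clock: 6.15
tool_pos: [0.5562, -0.135, 0.0918]
ee_rot: [-180.0, 0.0, 10.3]
wrist_force: [0.2, -0.3, 1.4]
opening: -0.001
grip_force: 0.4
```

Request:
{"method": "arm_command", "body": {
  "dp": [
    [0, 0, -0.1],
    [0, 0, -0.3],
    [0, 0, -0.5],
    [0, 0, -0.65],
    [0, 0, -0.7],
    [0, 0, -0.7]
  ],
  "angular": [
    [0, 0, 0],
    [0, 0, 0],
    [0, 0, 0],
    [0, 0, 0],
    [0, 0, 0],
    [0, 0, 0]
  ],
  "gripper": [-1, -1, -1, -1, -1, -1]
}}

```text
clock: 6.9
tool_pos: [0.5564, -0.1351, 0.2318]
ee_rot: [180.0, -0.0, 10.3]
wrist_force: [0.4, -0.8, -1.1]
opening: 0.003
grip_force: 0.0
```

```bash
python3 - <<'E'
from bench import manip, eyes
from h import *
s=manip.state();print(s['clock'],s['tool_pos'],s['wrist_force'])
q=[.5978,-.0305,.1796]
p=eyes.camera('scene');f=p['frame'][:,:,::-1].copy()
for X in ((85,-24,202),(-58,95,134)):
    u=proj(p,st(q,np.array(X)/1e3))[0];cv2.drawMarker(f,tuple(int(v) for v in u),(0,0,255),0,8)
cv2.imwrite('pics/c2.png',cv2.resize(f[140:350,195:435],None,fx=2.5,fy=2.5,interpolation=2))
E
```

```text
6.9 [ 0.55640417 -0.13510764  0.23179556] [ 0.43723105 -0.79149904 -1.10812273]
```

View pics/c2.png

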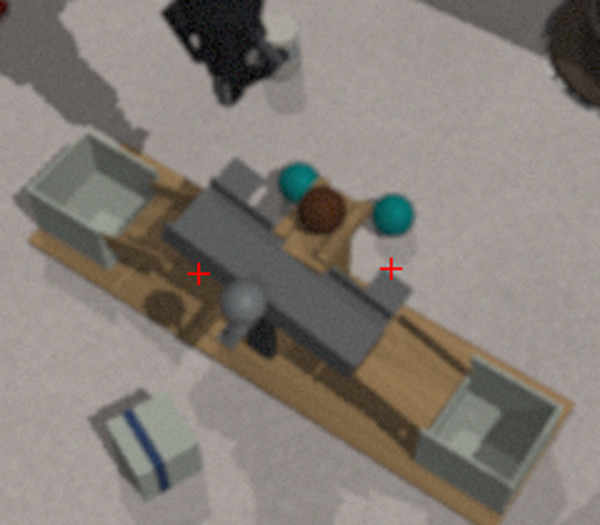

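The gate looks unchanged: the weight at (243,300) is still on the left. I'll press again and look while down.

Request:
{"method": "arm_command", "body": {
  "dp": [
    [0, 0, 0.1],
    [0, 0, 0.25],
    [0, 0, 0.4],
    [0, 0, 0.48],
    [0, 0, 0.52],
    [0, 0, 0.56],
    [0, 0, 0.6],
    [0, 0, 0.6]
  ],
  "angular": [
    [0, 0, 0],
    [0, 0, 0],
    [0, 0, 0],
    [0, 0, 0],
    [0, 0, 0],
    [0, 0, 0],
    [0, 0, 0],
    [0, 0, 0]
  ],
  "gripper": [-1, -1, -1, -1, -1, -1, -1, -1]
}}

```text
clock: 7.95
tool_pos: [0.5561, -0.135, 0.1115]
ee_rot: [-180.0, 0.0, 10.3]
wrist_force: [0.0, 0.4, -0.7]
opening: 0.001
grip_force: 0.0
```

```bash
python3 - <<'E'
from bench import manip, eyes
from h import *
s=manip.state();print(s['clock'],s['tool_pos'],s['wrist_force'])
a=[]
for n,(r0,r1,c0,c1) in dict(scene=(150,300,200,400),top=(160,310,280,480),wrist=(0,480,0,640)).items():
    p=eyes.camera(n);f=p['frame'][:,:,::-1].copy()
    a.append(cv2.resize(f[r0:r1,c0:c1],(400,300),interpolation=2))
cv2.imwrite('pics/c3.png',np.vstack([np.hstack(a[:2]),np.hstack([a[2],a[2]*0])]))
E
```

```text
7.95 [ 0.55605297 -0.13502763  0.11151854] [ 0.044018    0.38914497 -0.74253867]
```

View pics/c3.png

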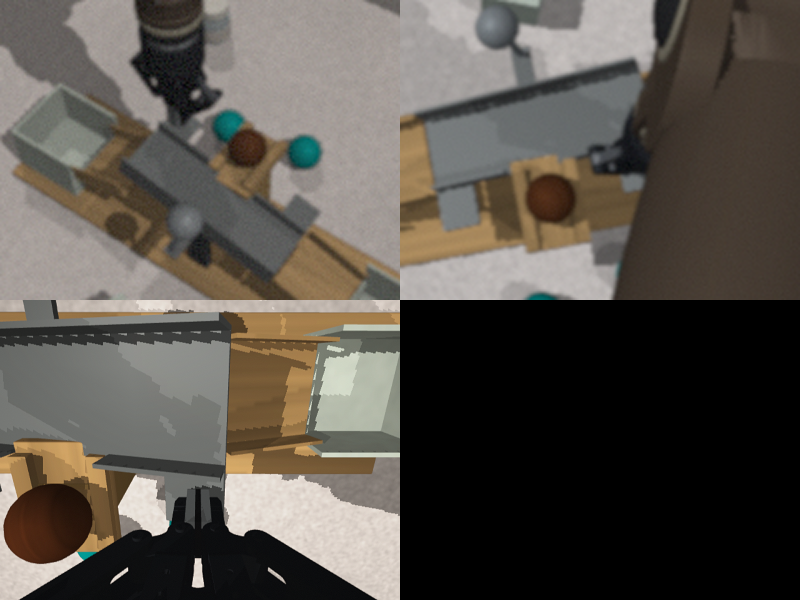

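```bash
python3 - <<'E'
from bench import manip, eyes
from h import *
s=manip.state();q=[.5978,-.0305,.1796]
a=[]
def gate(X,t): # rot about x axis at z=110, +t = left down
    X=np.array(X,float);y,z=X[:,1].copy(),X[:,2]-110
    X[:,1]=y*np.cos(t)+z*np.sin(t);X[:,2]=110-y*np.sin(t)+z*np.cos(t);return X
for n,(r0,r1,c0,c1) in dict(scene=(185,275,235,355),wrist=(180,480,100,500)).items():
    p=eyes.camera(n);f=p['frame'][:,:,::-1].copy();k=5 if n=='scene' else 1.5
    f=cv2.resize(f[r0:r1,c0:c1],None,fx=k,fy=k,interpolation=2);f=np.clip(f*1.4,0,255).astype('uint8')
    for sy in (-95,95):
      for t,col in ((.25,(0,255,0)),(-.25,(0,0,255))):
        X=gate([(-80.5,sy-20,110),(-35.5,sy-20,110),(-35.5,sy+20,110),(-80.5,sy+20,110)],t)
        u=(proj(p,st(q,X/1e3))-[c0,r0])*k
        cv2.polylines(f,[u.astype(int)],True,col,1)
    u=(proj(p,s['tool_pos'])[0]-[c0,r0])*k;cv2.drawMarker(f,tuple(int(v) for v in u),(255,0,255),0,14)
    a.append(f)
    print(f.shape)
a=[cv2.resize(x,(600,int(x.shape[0]*600/x.shape[1]))) for x in a]
o=np.vstack(a);cv2.imwrite('pics/c4.png',cv2.resize(o,(int(o.shape[1]*600/o.shape[0]),600)))
E
```

```text
(450, 600, 3)
(450, 600, 3)
```

View pics/c4.png

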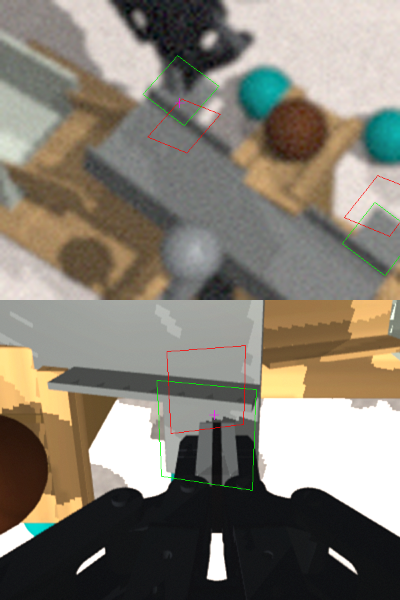

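The green (+0.25) outline fits both tabs, so the gate hasn't moved, although the TCP reads below the tab height. I'll track the weight numerically while pressing in steps.

```bash
cat > w.py <<'E'
from bench import manip, eyes
from h import *
import pickle
P=pickle.load(open('p0.pkl','rb'))
def look(names=('scene','top')):
    s=manip.state();print(round(s['clock'],2),np.round(s['tool_pos'],4),np.round(s['wrist_force'],1),np.round(s['joint_efforts'],1))
    for n,(c,r) in dict(scene=(292.5,260.6),top=(328.4,172.6)).items():
        if n not in names: continue
        c,r=int(c),int(r);t=P[n]['frame'][r-11:r+12,c-11:c+12]
        p=eyes.camera(n);g=p['frame'][r-45:r+46,c-60:c+61]
        m=cv2.matchTemplate(g,t,cv2.TM_CCOEFF_NORMED);_,v,_,l=cv2.minMaxLoc(m)
        print(n,'weight shift px',l[0]+11-60,l[1]+11-45,round(v,2))
E
python3 -c "
from w import *
look()
q=[.5978,-.0305,.1796]
for n in ('scene','top'):print(n,[(proj(P[n],st(q,np.array([85,y,z])/1e3))[0]-proj(P[n],st(q,np.array([85,24,202])/1e3))[0]).round(1) for y,z in ((0,205),(-24,202))])"
```

```text
8.2 [ 0.5565 -0.1351  0.1123] [-0.1 -0.5  0.6] [ -0.  -49.7  34.7  -0.    0.    0. ]
scene weight shift px 0 0 0.96
top weight shift px 0 0 0.97
scene [array([-8.7, -5.9]), array([-17.1, -10.4])]
top [array([12.6, -2.8]), array([25.2, -4.5])]
```

Request:
{"method": "arm_command", "body": {
  "dp": [
    [0, 0, 0.05],
    [0, 0, 0.1],
    [0, 0, 0.1]
  ],
  "angular": [
    [0, 0, 0],
    [0, 0, 0],
    [0, 0, 0]
  ],
  "gripper": [-1, -1, -1]
}}

```text
clock: 8.68
tool_pos: [0.5552, -0.1348, 0.0902]
ee_rot: [-179.9, 0.1, 10.3]
wrist_force: [-0.6, 0.8, 0.4]
opening: 0.003
grip_force: 0.0
```

```bash
python3 -c "
from w import *
look()"
```

```text
8.68 [ 0.5552 -0.1348  0.0902] [-0.6  0.8  0.4] [ -0.  -49.9  34.3  -0.2  -0.   -0. ]
scene weight shift px -9 -6 0.8
top weight shift px 7 10 0.64
```

At TCP z 0.09 the weight has only reached level, so the real contact is about 20 mm above the reported TCP. Pressing further.

Request:
{"method": "arm_command", "body": {
  "dp": [
    [0, 0, 0.03],
    [0, 0, 0.06],
    [0, 0, 0.08],
    [0, 0, 0.08],
    [0, 0, 0.08],
    [0, 0, 0.08]
  ],
  "angular": [
    [0, 0, 0],
    [0, 0, 0],
    [0, 0, 0],
    [0, 0, 0],
    [0, 0, 0],
    [0, 0, 0]
  ],
  "gripper": [-1, -1, -1, -1, -1, -1]
}}

```text
clock: 9.52
tool_pos: [0.5564, -0.1351, 0.076]
ee_rot: [180.0, -0.0, 10.3]
wrist_force: [-0.1, -0.9, 0.5]
opening: -0.006
grip_force: 0.0
```

```bash
python3 -c "
from w import *
look()"
```

```text
9.53 [ 0.5564 -0.1351  0.076 ] [-0.1 -0.9  0.5] [ -0.  -50.   34.1   0.    0.    0. ]
scene weight shift px -17 -10 0.74
top weight shift px 8 7 0.68
```

Request:
{"method": "arm_command", "body": {
  "dp": [
    [0, 0, -0.1],
    [0, 0, -0.3],
    [0, 0, -0.5],
    [0, 0, -0.7],
    [-0.05, 0, -0.75],
    [-0.15, -0.1, -0.75],
    [-0.25, -0.25, -0.75],
    [-0.35, -0.4, -0.75],
    [-0.38, -0.475, -0.75],
    [-0.38, -0.475, -0.7],
    [-0.38, -0.475, -0.6],
    [-0.38, -0.475, -0.5],
    [-0.38, -0.475, -0.5],
    [-0.38, -0.475, -0.5]
  ],
  "angular": [
    [0, 0, 0],
    [0, 0, 0],
    [0, 0, 0],
    [0, 0, 0],
    [0, 0, 0],
    [0, 0, 0],
    [0, 0, 0],
    [0, 0, 0],
    [0, 0, 0],
    [0, 0, 0],
    [0, 0, 0],
    [0, 0, 0],
    [0, 0, 0],
    [0, 0, 0]
  ],
  "gripper": [-1, -1, -1, -1, -1, -1, -1, -1, -1, -1, -1, -1, -1, -1]
}}

```text
clock: 11.38
tool_pos: [0.4649, -0.0556, 0.1759]
ee_rot: [180.0, 0.0, 10.3]
wrist_force: [-0.7, -0.4, -0.0]
opening: 0.002
grip_force: 0.0
```

```bash
python3 - <<'E'
from w import *
look()
q=[.5978,-.0305,.1796];s=manip.state()
tp=np.array(s['tool_pos']);a=[]
for n,(r0,r1,c0,c1) in dict(scene=(150,300,220,420),wrist=(0,480,0,640)).items():
    p=eyes.camera(n);f=p['frame'][:,:,::-1].copy();k=4 if n=='scene' else 1.25
    f=cv2.resize(f[r0:r1,c0:c1],None,fx=k,fy=k,interpolation=2);f=np.clip(f*1.4,0,255).astype('uint8')
    for X,col in ((tp,(255,0,255)),(tp+[0,0,.02],(0,255,255)),(st(q,np.array([-73.5,0,139])/1e3)[0],(0,255,0))):
        u=(proj(p,X)[0]-[c0,r0])*k;cv2.drawMarker(f,tuple(int(v) for v in u),col,0,12)
    a.append(cv2.resize(f,(400,300)) if n=='wrist' else f[:600,:])
cv2.imwrite('pics/c5.png',np.hstack([a[0][100:500,100:500],np.vstack([a[1],np.zeros((100,400,3),'uint8')])]))
E
```

```text
11.38 [ 0.4649 -0.0556  0.1759] [-0.7 -0.4 -0. ] [ -0.  -35.9  34.5  -0.   -0.   -0. ]
scene weight shift px -17 -10 0.81
top weight shift px 14 8 0.66
```

View pics/c5.png

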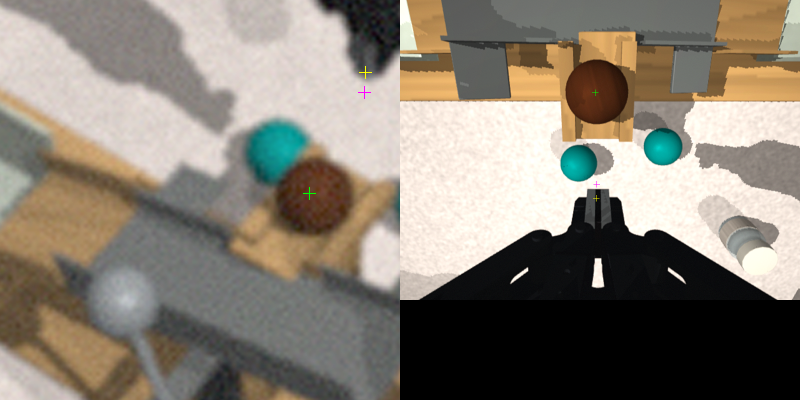

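The tip sits at (368,78) in the scene crop, which matches the +20 mm marker, so the offset is confirmed. The gate is now fully right-down and the finger is lined up behind the ball. Next I lower to TCP z≈0.114 and push.

Request:
{"method": "arm_command", "body": {
  "dp": [
    [0, 0, 0.08],
    [0, 0, 0.2],
    [0, 0, 0.28],
    [0, 0, 0.31],
    [0, 0, 0.31],
    [0.03, 0, 0.31],
    [0.08, 0, 0.31],
    [0.14, 0, 0.31],
    [0.2, 0, 0.31],
    [0.26, 0, 0.31],
    [0.26, 0, 0.31],
    [0.2, 0, 0.31],
    [0.1, 0, 0.31],
    [0, 0, 0.31],
    [0, 0, 0.31]
  ],
  "angular": [
    [0, 0, 0],
    [0, 0, 0],
    [0, 0, 0],
    [0, 0, 0],
    [0, 0, 0],
    [0, 0, 0],
    [0, 0, 0],
    [0, 0, 0],
    [0, 0, 0],
    [0, 0, 0],
    [0, 0, 0],
    [0, 0, 0],
    [0, 0, 0],
    [0, 0, 0],
    [0, 0, 0]
  ],
  "gripper": [-1, -1, -1, -1, -1, -1, -1, -1, -1, -1, -1, -1, -1, -1, -1]
}}

```text
clock: 13.45
tool_pos: [0.4626, -0.0554, 0.1141]
ee_rot: [180.0, 0.0, 10.3]
wrist_force: [-0.2, 0.1, 0.5]
opening: -0.003
grip_force: 0.0
```

```bash
python3 - <<'E'
from w import *
look()
q=[.5978,-.0305,.1796]
for n in ('scene','top'):
    p=eyes.camera(n)
    print([(np.round(d['centre'],1).tolist(),round(d['score'],2)) for d in eyes.boxes_of(p,'ball')])
    print('exp start',proj(p,st(q,np.array([-73.5,0,139])/1e3))[0],'carton R',proj(p,st(q,np.array([0,-248,37])/1e3))[0],'L',proj(p,st(q,np.array([0,248,37])/1e3))[0])
    h=cv2.cvtColor(p['frame'],cv2.COLOR_RGB2HSV);m=((h[...,0]<12)&(h[...,1]>130)&(h[...,2]<110)).astype('uint8')
    m[:140]=0;m[340:]=0;m[:,:190]=0;m[:,510:]=0
    _,_,S,c=cv2.connectedComponentsWithStats(m);i=np.argsort(-S[1:,4])[:3]+1;print('dark',S[i,4],c[i].round(1))
    cv2.imwrite(f'pics/d_{n}.png',p['frame'][:,:,::-1])
E
```

```text
13.45 [ 0.4626 -0.0554  0.1141] [-0.2  0.1  0.5] [ -0.2 -37.3  33.9   0.3  -0.   -0. ]
scene weight shift px -16 -11 0.86
top weight shift px 8 7 0.69
[([249.7, 225.5], 0.52), ([352.6, 222.6], 0.52), ([312.9, 211.5], 0.48)]
exp start [322.4961103  223.49257852] carton R [233.47346955 220.97519958] L [388.7296974  314.48108368]
dark [92 23  6] [[245.4 226.1]
 [193.  145.2]
 [238.7 222.8]]
[([463.2, 206.6], 0.84)]
exp start [354.75089942 258.90499597] carton R [456.44537827 213.32760686] L [234.52583912 253.68540663]
dark [151] [[461.4 206.1]]
```

The ball went into the right carton. I'll retreat and verify.

Request:
{"method": "arm_command", "body": {
  "dp": [
    [-0.02, 0, -0.1],
    [-0.05, 0, -0.3],
    [-0.1, 0, -0.5],
    [-0.2, 0, -0.7],
    [-0.3, 0, -0.8],
    [-0.3, 0, -0.8],
    [-0.3, 0, -0.8],
    [-0.3, 0, -0.8]
  ],
  "angular": [
    [0, 0, 0],
    [0, 0, 0],
    [0, 0, 0],
    [0, 0, 0],
    [0, 0, 0],
    [0, 0, 0],
    [0, 0, 0],
    [0, 0, 0]
  ],
  "gripper": [-1, -1, -1, -1, -1, -1, -1, -1]
}}

```text
clock: 14.75
tool_pos: [0.4055, -0.0657, 0.2723]
ee_rot: [-180.0, 0.1, 10.3]
wrist_force: [0.1, -0.5, -0.4]
opening: -0.0
grip_force: 0.0
```

```bash
python3 - <<'E'
from w import *
look(('scene',))
a=[]
for n,(r0,r1,c0,c1) in dict(scene=(150,350,180,440),top=(120,375,170,510)).items():
    f=eyes.camera(n)['frame'][r0:r1,c0:c1,::-1];a.append(cv2.resize(f,(400,300),interpolation=2))
cv2.imwrite('pics/e.png',np.hstack(a))
E
```

```text
14.75 [ 0.4055 -0.0657  0.2723] [ 0.1 -0.5 -0.4] [ -0.  -30.3  35.1   0.   -0.    0. ]
scene weight shift px -17 -10 0.81
```

View pics/e.png

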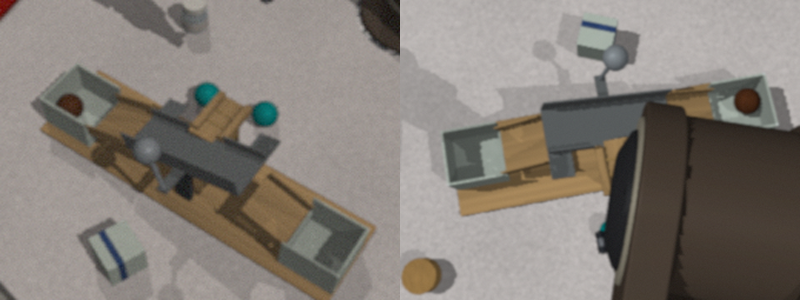

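The ball lies in the right carton, at (68,105) in the scene crop and (747,100) in the top crop. The gate is tipped right and the bystanders are untouched.

```bash
python3 -c "
from bench import manip
print(manip.hand_in())"
```

```text
the job is handed in; nothing more can be done
None
```

I rocked the gate from left to right, then pushed the wooden ball off its ledge; it rolled down the right chute into the right carton, and I handed the job in at about 15 s with the robot clear (the first presses stopped short of level, so the gate needed a deeper one).

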